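# Clear the pepper mill and unscrew the braced jar

### The arm

A 6-joint arm with a two-finger parallel gripper is mounted at the origin on the work surface. World frame = base frame: x ahead of the robot, y to its left, z up, the work surface at z = 0. Lengths are in m, angles in rad, forces in N, time in s.
With the tool pointing down it reaches from about 0.25 to 0.85 m from the base axis. Payload 12.5 kg.
Tool frame: the origin (TCP) lies at the centre of the arm's flange, where the gripper is bolted on; the fingertips stand 186 mm ahead of it and the grasp point (between the pads) lies 167 mm ahead of it; z points along the fingers, y is the line along which they close (so a half turn about z gives the same grasp; the last joint's range is limited). The gripper opens to 93 mm and grips with 3 to 60 N. Pads are 15 mm wide; open, the fingers measure 128 mm over their backs; the gripper's body (75 mm by 188 mm) begins 65 mm behind the grasp point.
Start: joints at [-1.342, 0.351, 1.652, -0, 1.139, -0.085], TCP at [0.17, -0.523, 0.405] pointing down, gripper open.
Joint ranges: [-2.75, 2.75], [-0.79, 2.1], [0.01, 2.65], [-1.57, 4.71], [0.07, 3.14], [-2.87, 2.87]. Speed limits (rad/s): [2.22, 2.22, 2.79, 3.14, 3.14, 3.14].

### API

Orientations are given as a unit quaternion [x, y, z, w].
In Python, from rig import manip, eyes, job gives the robot as it stands. The module is installed in compiled form; this text tells all that it offers.
- The arm moves only by the shell command python3 -m creep 'ROWS'. ROWS is text: rows parted by semicolons, each of 7 numbers parted by spaces: the opening, from 0 (shut) to 1 (fully open), then the shift along the tool's x, y, z normalised to -1 to 1, where 1 is 200 mm, then the turn, a rotation vector about the tool's x, y, z normalised to -1 to 1, where 1 is 8 degrees. In form: jaw tx ty tz rx ry rz; .... A call has 1 to 10 rows; each row shifts and turns the commanded pose from where the row before left it, along the tool's axes as they then stand; what a row does not reach is not made up. A row lasts 1/8 s, in which the tool goes at most 62.5 mm and 10.7 degrees, less where a joint would pass 70% of its speed; a pose out of reach is approached as far as the arm can. A call with a number of a shift or a turn outside -1 to 1 is refused whole. A call with a gripper value outside its range is refused whole. The fingers move at their own pace and stop on an object; the grip force is fixed at half the most. Time passes only in rows, so rows that do not move let the fingers close. It gives the time, the measured TCP pose, the force, the opening and the grip force at its end, in the units of the state.
- manip.read_state(): the state, without advancing time (a new reading comes with each control period).
- eyes.camera(name): name is "side" or "top"; returns (picture, depth): 400x640x3 uint8, blue, green, red; 400x640 float32, m along the optical axis (not along the pixel's ray), 0 where there is no reading.
- eyes.camera_params(name): a dict with "fx", "fy", "cx", "cy" (pixels), "D" ([k1, k2, p1, p2, k3] as OpenCV has them; the pictures are not rectified), "R" (3x3) and "t" (3): a world point X has camera coordinates R X + t. Camera axes: x right, y down, z forward; pixel columns grow to the right and rows downward; lengths in m; the calibration is good to about 2 mm. A picture is of the moment at which its call begins. camera_params takes no time and is no camera call.
- job.finish_job(): hands the job in; it is judged then, once.
Trained networks look in the newest picture that a camera, given by its name, has taken for a name from the list of things; names that differ only in an ending like _2 or _b are one class to them, and where a whole thing is asked for, a point or a joint stands for the part that bears it (a point fixed in the world has none). Each returns a list of dicts, best first, with "score" (0 to 1); they miss things now and then, are a little off and sometimes report something else, mostly with a low value. They report only what shows in the picture. A call takes as long as a camera call. They do not tell look-alikes from the thing itself.
- eyes.search_frame(name, camera): "position" ([x, y, z] in m, in the coordinates of the camera as it stood for that picture, good to about 4 mm: the middle of the surface that is visible of it).
- eyes.landmark_of(name, camera): "position" ([x, y, z] in m, in the coordinates of the camera as it stood for that picture, good to about 4 mm: a listed point, or the origin of a listed thing).
The state is a dict: "t": time; "q": joint angles; "joint_velocities": joint speeds; "joint_torque": joint torques, N m; "tool_pos": TCP position; "orientation": TCP orientation; "ft_force": force on the tool from outside, world axes, zero at the start; "wrist_torque": the same for the moment, N m; "gripper_width": finger opening in m; "grasp_force": force on a finger pad.
Only numpy, scipy, OpenCV 4.12 (cv2) and the standard library are available. Lean on these libraries where they do the work, as an engineer would, in place of code of your own. Each camera call takes 0.05 s, during which the arm holds its last target. There are 200 camera calls.

### The job

The pepper mill crowds the square green jar: first lift it away and stand it upright on the counter beside the tray, about 15 cm or more from the jar, and let go of it. Then unscrew the jar's tight cap anticlockwise while the square frame braces the jar, stop turning as soon as the threads let go, and lift the cap straight up. Finish while holding the cap level and still over the jar, its lower edge 2 to 3 cm above the jar's mouth; leave the jar down in its frame and do not disturb the things on the tiled ledge.

Things in the scene. Friction and masses are not known exactly. Their poses are not given: they have to be found in the camera images.
- mill: Black plastic pepper mill, loose, 150 to 310 g, 190 mm tall, round; origin at the centre of its underside, z up its axis. Radius 24 mm at the foot, 22 mm at 120 mm up, straight 20.5 mm from 124 to 166 mm up (good to grip, above the cap's top), then a knob of radius 12 mm. It stands on the tray floor, its axis 63 to 71 mm from the jar's.
- jar: Square green glass jar, loose, about 450 g; origin at the centre of its underside, z up. Body 64 x 64 mm, 66 mm high, shoulder up to 74 mm, neck of radius 19 mm (23 over the threads) up to the mouth at 104 mm. The frame holds it with 1.5 mm play each side: it cannot turn more than about 0.07 rad but can be lifted out.
- cap: Ribbed round aluminium screw cap, loose, 45 g, 60 mm across, 24 mm high; origin at the centre of its lower edge, z up; screwed on, 88 mm above the jar's origin. Turned anticlockwise (from above) it does not rise; it is held until about 1.0 rad, then lifts off freely: stop at about 1.2, well before the hard stop at 1.5. Turning takes 0.3 N m: grip with 30 N or more. Pulled up too early it takes the jar along.
- unscrew (a joint): How far the cap has been turned on the jar's thread, rad: 0 tight, growing anticlockwise from above; free to lift from about 1.0; hard stop at 1.5, not to be reached (1.45 is too far). It stays at its value when the cap is lifted.
- frame: Square steel frame fixed in the tray, 75 x 75 mm outside, 67 mm inside, 30 mm high, bottom 4 mm thick; origin at the centre of its underside, x and y along its sides, z up. The jar stands in it, so the jar's origin is 4 mm above the frame's.
- tray: Aluminium tray, fixed, pulled out towards the robot from under the ledge; 360 mm along x, 280 mm along y, floor 12 mm and walls 27 mm above the counter. Origin under its centre at counter height (z = 0). A lip sticks out 14 mm at the front. The counter on both sides of it is empty out to y = 0.5 and -0.5 m.
- round_jar: Round green glass jar, 72 mm in diameter, 90 mm high, on the tiled ledge; origin at its underside. Leave alone. The ledge is fixed, its front edge at x = 0.70 m, its top 70 mm above the counter.
- spoons: Steel ring with three measuring spoons, about 85 mm long, lying flat on the ledge, origin at the ring's centre, underside. Leave alone.
- salt: Small white bowl, 70 mm in diameter, 35 mm high, on the ledge; origin at its underside. Leave alone.
Things that resemble listed ones, but are neither listed nor needed, are in the scene too. What is shaped like the jar but blue is not meant. Of the things that look like the mill, the smaller one is meant.

How it is judged:
On the way, in this order (a step that is already met when the one before it is completed fails the run):
1. the mill stands upright on the counter, let go, its axis more than 13 cm from the jar's (horizontal distance between mill and jar above 0.13 m and angle between mill's own z axis and vertical below 0.12 rad and contact force between mill and the fingers below 0.1 N and linear speed of mill below 0.03 m/s and height (world z) of mill below 0.006 m), for 0.2 s.
2. the cap has been turned until the threads let go, still down on the jar (value of joint unscrew above 0.98 rad and z of cap in the frame of jar below 0.094 m), for 0.1 s.
At the end, for the whole second after the job is handed in: Fingers hold the cap still, level (0.2 rad), within 20 mm of the jar's axis, its lower edge 6 to 46 mm above the mouth, thread undone (over 0.9 rad), touching no jar or mill; jar down in its frame (4 mm, 0.08 rad); mill upright (0.12 rad) on the counter, let go, over 130 mm from the jar's axis (all of step 1 and z of cap in the frame of jar between 0.11 and 0.15 m and horizontal distance between cap and jar below 0.02 m and angle between cap's own z axis and vertical below 0.2 rad and linear speed of each of cap, jar below 0.03 m/s and angular speed of cap below 0.3 rad/s and contact force between cap and the fingers above 1 N and contact force between cap and jar below 0.1 N and contact force between cap and mill below 0.1 N and value of joint unscrew above 0.9 rad and z of jar in the frame of frame below 0.008 m and angle between jar's own z axis and vertical below 0.08 rad); the arm keeps its last pose, push and grip.
It fails at once if the cap is turned on to the hard stop instead of stopping when the threads let go (value of joint unscrew above 1.45 rad).
It fails at once if the jar is lifted out of its place or tipped (z of jar in the frame of frame above 0.016 m or angle between jar's own z axis and vertical above 0.25 rad).
It fails at once if the mill is knocked over (angle between mill's own z axis and vertical above 0.7 rad).
It fails at once if things on the ledge are disturbed (distance of any of round_jar, spoons, salt from where it was at the start of the episode above 0.03 m).
It also fails if it takes over 51 s, if anything falls off the work surface, if the arm or the gripper's body presses on something with over 40 N, if the wrist force passes 120 N, or if a joint passes its speed limit or range.

## Working session

There is one attempt and no reset: what is moved stays moved. The work goes in short steps, Python scripts to look and compute and a shell command to move; the robot and the scene stay as the last step left them, time stands still between calls to the robot, and variables do not carry over. Pictures are saved under pics/ and viewed, at most 10 in all, crops included, and the job is handed in when it is done.

```bash
mkdir -p pics; cat > h.py <<'E'
import numpy as np, cv2
from rig import manip, eyes, job
def w(p,cam):
    c=eyes.camera_params(cam); return np.array(c["R"]).T@(np.array(p)-np.array(c["t"]))
def px(X,cam):
    c=eyes.camera_params(cam); R=np.array(c["R"]);K=np.array([[c["fx"],0,c["cx"]],[0,c["fy"],c["cy"]],[0,0,1]])
    return cv2.projectPoints(np.array([X],float),cv2.Rodrigues(R)[0],np.array(c["t"],float),K,np.array(c["D"],float))[0].ravel()
def cloud(d,cam):
    c=eyes.camera_params(cam);K=np.array([[c["fx"],0,c["cx"]],[0,c["fy"],c["cy"]],[0,0,1]])
    v,u=np.mgrid[0:400,0:640]
    n=cv2.undistortPoints(np.stack([u,v],-1).reshape(-1,1,2).astype(float),K,np.array(c["D"],float)).reshape(400,640,2)
    P=np.dstack([n*d[...,None],d]); W=(P-np.array(c["t"]))@np.array(c["R"]); W[d==0]=np.nan
    return W
E
cat > a.py <<'E'
from h import *
np.set_printoptions(precision=3,suppress=True)
for cam in ("top","side"):
    im,d=eyes.camera(cam); cv2.imwrite(f"pics/{cam}0.png",im); np.save(f"{cam}0.npy",d)
    for n in ("mill","jar","cap","frame","tray"):
        for r in eyes.landmark_of(n,cam)[:3]:
            X=w(r["position"],cam); print(cam,n,round(r["score"],2),X,px(X,cam).round())
s=manip.read_state(); print(s["t"],s["tool_pos"],s["orientation"],s["gripper_width"])
E
python3 a.py
```

```text
top mill 0.88 [0.627 0.191 0.002] [224. 214.]
top mill 0.76 [ 0.616 -0.031  0.009] [311. 219.]
top jar 0.75 [ 0.549 -0.062  0.022] [323. 246.]
top jar 0.63 [ 0.503 -0.345  0.003] [436. 266.]
top jar 0.59 [ 0.621 -0.298  0.   ] [417. 218.]
top cap 0.71 [ 0.548 -0.061  0.105] [323. 246.]
top frame 0.64 [ 0.55  -0.063  0.015] [324. 245.]
top tray 0.72 [ 0.575 -0.081  0.001] [331. 235.]
side mill 0.86 [0.624 0.188 0.   ] [281. 178.]
side mill 0.84 [ 0.609 -0.037  0.012] [301. 230.]
side jar 0.73 [ 0.62  -0.293 -0.001] [353. 331.]
side jar 0.73 [ 0.514 -0.342  0.   ] [300. 378.]
side jar 0.61 [ 0.546 -0.062  0.014] [275. 243.]
side cap 0.98 [ 0.546 -0.064  0.104] [272. 208.]
side frame 0.88 [ 0.545 -0.062  0.014] [274. 243.]
side tray 0.94 [ 0.57  -0.076  0.002] [288. 249.]
0.6 [ 0.17  -0.523  0.405] [ 0.988  0.156  0.    -0.   ] 0.09274817607520106
```

View pics/top0.png

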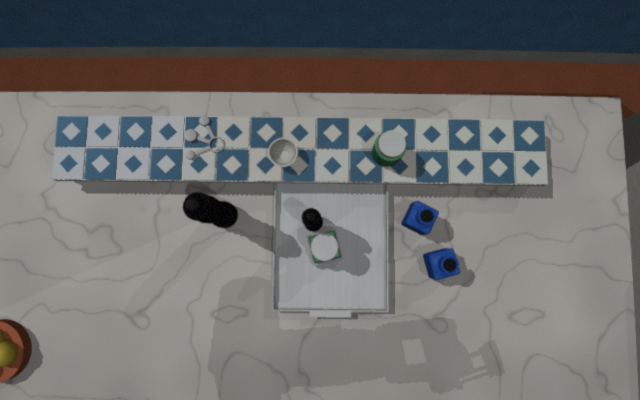

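View pics/side0.png

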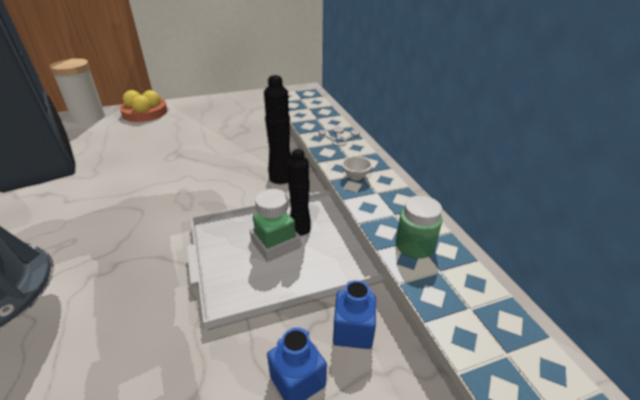

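```bash
python3 - <<'E'
from h import *
from scipy.spatial.transform import Rotation as R
s=manip.read_state(); print(R.from_quat(s["orientation"]).as_matrix().round(3))
for cam in ("top","side"):
    W=cloud(np.load(cam+"0.npy"),cam)
    for n,x,y,r,z0,z1 in (("mill",.613,-.034,.04,.13,.178),("knob",.613,-.034,.04,.180,.22),("captop",.547,-.062,.042,.108,.122)):
        m=(np.hypot(W[...,0]-x,W[...,1]-y)<r)&(W[...,2]>z0)&(W[...,2]<z1); P=W[m]
        if len(P)<5: print(cam,n,len(P)); continue
        c=cv2.minEnclosingCircle(P[:,:2].astype(np.float32)); print(cam,n,len(P),P.mean(0).round(4),P.min(0).round(3),P.max(0).round(3),np.round(c[0],4),round(c[1],4))
    m=(abs(W[...,0]-.625)<.05)&(abs(W[...,1]-.19)<.06)&(W[...,2]>.01);P=W[m];print("bigmill",P.max(0).round(3),P.min(0).round(3))
E
```

```text
[[ 0.951  0.309 -0.   ]
 [ 0.309 -0.951  0.   ]
 [ 0.    -0.    -1.   ]]
top mill 62 [ 0.5994 -0.04    0.1574] [ 0.587 -0.057  0.13 ] [ 0.628 -0.015  0.178] [ 0.6071 -0.0353] 0.0214
top knob 229 [ 0.6067 -0.0353  0.1912] [ 0.589 -0.053  0.18 ] [ 0.627 -0.017  0.205] [ 0.6075 -0.0352] 0.0198
top captop 3
bigmill [0.656 0.215 0.269] [0.59  0.156 0.01 ]
side mill 476 [ 0.6036 -0.0487  0.154 ] [ 0.586 -0.056  0.13 ] [ 0.629 -0.025  0.178] [ 0.6077 -0.0361] 0.0214
side knob 247 [ 0.6057 -0.0413  0.1907] [ 0.589 -0.052  0.18 ] [ 0.626 -0.022  0.204] [ 0.6069 -0.0357] 0.0188
side captop 195 [ 0.5419 -0.0849  0.1151] [ 0.516 -0.094  0.108] [ 0.576 -0.057  0.122] [ 0.5463 -0.0633] 0.0308
bigmill [0.653 0.2   0.266] [0.59  0.157 0.01 ]
```

The top view shows the cap on its jar at about (324,246) and the small mill's top at (312,219). The tall mill is at about (210,210), and the blue look-alikes are on the right near (420,215) and (442,264). The side view agrees. The mill axis comes out at about (0.607, -0.0355) and the jar at (0.547, -0.063). They are 66 mm apart, which fits the stated 63–71 mm. Next I move above the mill.

```bash
python3 -m creep '1 0 0 -0.15 0 0 0; 1 0.236 -0.137 0 0 0 0; 1 0.236 -0.137 0 0 0 0; 1 0.236 -0.137 0 0 0 0; 1 0.236 -0.137 0 0 0 0; 1 0.236 -0.137 0 0 0 0; 1 0.236 -0.137 0 0 0 0; 1 0.236 -0.137 0 0 0 0; 1 0.236 -0.137 0 0 0 0; 1 0 0 0 0 0 0'
cat > to.py <<'E'
import sys
from h import *
from scipy.spatial.transform import Rotation as R
s=manip.read_state(); T=R.from_quat(s["orientation"]).as_matrix(); p=np.array(s["tool_pos"])
X=np.array(eval(sys.argv[1])); print("t",round(s["t"],2),"p",p.round(4),"q",np.round(s["q"],2),"yaw",np.arctan2(T[1,0],T[0,0]).round(3),"zax",T[:,2].round(3),"w",round(s["gripper_width"],4),"F",np.round(s["ft_force"],1),"M",np.round(s["wrist_torque"],2),"g",round(s["grasp_force"],1))
print("units to go",(T.T@(X-p)/.2).round(3))
E
python3 to.py '.607,-.0355,.435'
```

```text
t: 1.85
tool_pos: [0.4628, -0.1958, 0.4347]
orientation: [0.987, 0.158, 0.0, -0.0]
ft_force: [0.2, -0.7, 0.2]
gripper_width: 0.0932
grasp_force: 0.0
t 1.85 p [ 0.4628 -0.1958  0.4347] q [-0.49  0.23  1.74  0.    1.17  0.76] yaw 0.318 zax [ 0.  0. -1.] w 0.0932 F [ 0.2 -0.7  0.2] M [ 0.03 -0.02  0.03] g 0.0
units to go [ 0.936 -0.536 -0.001]
```

```bash
python3 -m creep '1 0.234 -0.134 0 0 0 0; 1 0.234 -0.134 0 0 0 0; 1 0.234 -0.134 0 0 0 0; 1 0.234 -0.134 0 0 0 0; 1 0 0 0 0 0 0; 1 0 0 0 0 0 0' >/dev/null; python3 to.py '.607,-.0355,.327'
```

```text
t 2.6 p [ 0.6058 -0.0394  0.4345] q [-0.14  0.43  1.46 -0.    1.25  1.12] yaw 0.313 zax [-0.001 -0.    -1.   ] w 0.0928 F [-0.  -0.1 -0.2] M [0.02 0.02 0.04] g 0.0
units to go [ 0.012 -0.017  0.538]
```

```bash
python3 -m creep '1 0.012 -0.017 0.1 0 0 0; 1 0 0 0.15 0 0 0; 1 0 0 0.15 0 0 0; 1 0 0 0.135 0 0 0; 1 0 0 0 0 0 0; 1 0 0 0 0 0 0' >/dev/null; python3 to.py '.607,-.0355,.327'; python3 -m creep '0 0 0 0 0 0 0; 0 0 0 0 0 0 0; 0 0 0 0 0 0 0; 0 0 0 0 0 0 0; 0 0 0 0 0 0 0; 0 0 0 0 0 0 0' >/dev/null; python3 to.py '.607,-.0355,.327'
```

```text
t 3.35 p [ 0.6075 -0.0352  0.3291] q [-0.13  0.54  1.56 -0.    1.04  1.12] yaw 0.313 zax [ 0.002 -0.    -1.   ] w 0.0927 F [0.  0.6 0.2] M [0.01 0.02 0.03] g 0.0
units to go [-0.003  0.001  0.011]
t 4.1 p [ 0.6075 -0.0343  0.3277] q [-0.13  0.54  1.56 -0.    1.04  1.12] yaw 0.314 zax [-0. -0. -1.] w 0.0404 F [-0.5 -0.1  0.3] M [ 0.01 -0.06 -0.  ] g 30.0
units to go [-0.004  0.005  0.003]
```

```bash
python3 -m creep '0 0 0 -0.05 0 0 0; 0 0 0 -0.1 0 0 0; 0 0 0 -0.1 0 0 0; 0 0 0 -0.1 0 0 0; 0 0 0 -0.1 0 0 0; 0 0 0 0 0 0 0; 0 0 0 0 0 0 0' >/dev/null; python3 to.py '.42,.17,.4177'
```

```text
t 4.97 p [ 0.6073 -0.0343  0.417 ] q [-0.13  0.45  1.48 -0.    1.22  1.12] yaw 0.314 zax [-0.001  0.    -1.   ] w 0.0407 F [-0.1 -0.1 -1.1] M [ 0.04  0.02 -0.01] g 30.0
units to go [-0.575 -1.261 -0.002]
```

```bash
python3 -m creep '0 -0.03 -0.07 0 0 0 0; 0 -0.075 -0.16 0 0 0 0; 0 -0.075 -0.16 0 0 0 0; 0 -0.075 -0.16 0 0 0 0; 0 -0.075 -0.16 0 0 0 0; 0 -0.075 -0.16 0 0 0 0; 0 -0.075 -0.16 0 0 0 0; 0 -0.075 -0.16 0 0 0 0; 0 -0.025 -0.07 0 0 0 0; 0 0 0 0 0 0 0' >/dev/null; python3 to.py '.42,.17,.318'
python3 - <<'E'
from h import *
im,d=eyes.camera("side"); cv2.imwrite("pics/s1.png",im); W=cloud(d,"side")
im,d=eyes.camera("top"); cv2.imwrite("pics/t1.png",im)
m=(abs(W[...,0]-.42)<.045)&(abs(W[...,1]-.17)<.045)&(W[...,2]>.02)&(W[...,2]<.24);P=W[m]
for a in np.arange(.02,.24,.02):
    q=P[(P[:,2]>=a)&(P[:,2]<a+.02)]
    if len(q)>3: print(a.round(2),len(q),q.min(0).round(3),q.max(0).round(3))
E
```

```text
t 6.22 p [0.419  0.17   0.4177] q [ 0.28  0.16  1.88 -0.    1.11  1.54] yaw 0.315 zax [ 0. -0. -1.] w 0.0404 F [ 0.8 -0.3 -1.6] M [-0.01  0.04  0.01] g 30.0
units to go [0.005 0.001 0.498]
0.1 140 [0.395 0.146 0.103] [0.443 0.17  0.12 ]
0.12 195 [0.396 0.146 0.12 ] [0.443 0.169 0.14 ]
0.14 179 [0.398 0.148 0.14 ] [0.44  0.174 0.16 ]
0.16 157 [0.4  0.15 0.16] [0.438 0.168 0.18 ]
0.18 168 [0.398 0.149 0.18 ] [0.439 0.17  0.2  ]
0.2 191 [0.397 0.147 0.2  ] [0.44  0.171 0.22 ]
0.22 176 [0.397 0.136 0.22 ] [0.44 0.17 0.24]
```

View pics/s1.png

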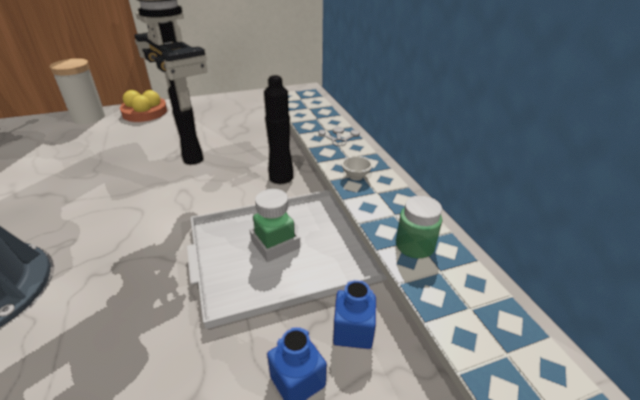

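The side view shows the mill upright in the gripper with its foot at about (192,160). The jar is undisturbed at about (272,230). Depth puts the foot at z≈0.102, so I lower it by 100 mm.

```bash
python3 -m creep '0 0 0 0.1 0 0 0; 0 0 0 0.15 0 0 0; 0 0 0 0.13 0 0 0; 0 0 0 0.08 0 0 0; 0 0 0 0.04 0 0 0; 0 0 0 0.005 0 0 0; 0 0 0 0 0 0 0; 0 0 0 0 0 0 0' >/dev/null; python3 to.py '.42,.17,.3157'
```

```text
t 7.33 p [0.4195 0.1695 0.3173] q [ 0.28  0.3   1.98 -0.    0.86  1.54] yaw 0.314 zax [ 0.001  0.    -1.   ] w 0.0406 F [ 0.5  0.3 -1.4] M [-0.03  0.02  0.03] g 30.0
units to go [ 0.003 -0.001  0.008]
```

```bash
python3 -m creep '0 0 0 0.006 0 0 0; 0 0 0 0.004 0 0 0; 0 0 0 0 0 0 0' >/dev/null; python3 to.py '.42,.17,.3157'; 
```

```text
t 7.7 p [0.4197 0.1696 0.3156] q [ 0.28  0.3   1.98 -0.    0.86  1.54] yaw 0.314 zax [ 0.002  0.    -1.   ] w 0.0406 F [-1.5 -1.5  8.1] M [-0.19  0.33  0.03] g 30.0
units to go [ 0.002 -0.001 -0.   ]
```

Contact with the counter shows as 8 N, so I release and rise.

```bash
python3 -m creep '1 0 0 0 0 0 0; 1 0 0 0 0 0 0; 1 0 0 0 0 0 0; 1 0 0 0 0 0 0; 1 0 0 -0.1 0 0 0; 1 0 0 -0.2 0 0 0; 1 0 0 -0.2 0 0 0; 1 0 0 0 0 0 0' >/dev/null; python3 to.py '.547,-.063,.416'
python3 - <<'E'
from h import *
np.set_printoptions(precision=4,suppress=True)
for cam in ("side","top"):
    im,d=eyes.camera(cam); cv2.imwrite(f"pics/{cam}2.png",im); W=cloud(d,cam)
    for n in ("mill","cap","jar","frame"):
        for r in eyes.landmark_of(n,cam)[:3]: print(cam,n,round(r["score"],2),w(r["position"],cam))
    for n,x,y,r,z0,z1 in (("mill hi",.42,.17,.04,.125,.165),("mill lo",.42,.17,.04,.01,.05),("capside",.547,-.062,.042,.108,.124),("captop",.547,-.062,.042,.122,.14)):
        P=W[(np.hypot(W[...,0]-x,W[...,1]-y)<r)&(W[...,2]>z0)&(W[...,2]<z1)]
        if len(P)>5:
            c=cv2.minEnclosingCircle(P[:,:2].astype(np.float32)); print(cam,n,len(P),P.mean(0),np.round(c[0],4),round(c[1],4))
E
```

```text
t 8.7 p [0.4197 0.1697 0.4171] q [0.28 0.16 1.88 0.   1.1  1.54] yaw 0.314 zax [ 0.005  0.001 -1.   ] w 0.0926 F [-0.3  0.3 -0.1] M [-0.05 -0.07  0.  ] g 0.0
units to go [0.246 1.303 0.007]
side mill 0.56 [0.4207 0.1677 0.0005]
side mill 0.56 [ 0.6269  0.187  -0.0004]
side mill 0.24 [ 0.5482 -0.0608  0.0155]
side jar 0.92 [ 0.6203 -0.2948  0.0007]
side jar 0.82 [ 0.512  -0.3433 -0.0011]
side jar 0.74 [ 0.5485 -0.0594  0.0136]
side frame 0.96 [ 0.5456 -0.0581  0.0104]
side mill hi 324 [0.4197 0.1551 0.1452] [0.4195 0.1675] 0.0204
side mill lo 309 [0.42   0.154  0.0303] [0.4202 0.1678] 0.0238
side capside 230 [ 0.5415 -0.0849  0.1162] [ 0.5462 -0.0638] 0.0307
side captop 576 [ 0.5455 -0.0665  0.128 ] [ 0.546  -0.0631] 0.0306
top mill 0.93 [0.6268 0.1923 0.0035]
top mill 0.71 [ 0.4262  0.1715 -0.0004]
top cap 0.76 [ 0.5481 -0.0629  0.1051]
top jar 0.78 [ 0.5059 -0.3453  0.0032]
top jar 0.69 [ 0.6202 -0.298   0.0006]
top jar 0.48 [ 0.5478 -0.0592  0.0196]
top frame 0.75 [ 0.5471 -0.065   0.0147]
top frame 0.5 [0.4246 0.175  0.0032]
top mill lo 60 [0.4284 0.148  0.0262] [0.4269 0.1521] 0.0176
top capside 9 [ 0.5435 -0.0701  0.1231] [ 0.5461 -0.0635] 0.0305
top captop 584 [ 0.5462 -0.0633  0.1279] [ 0.5461 -0.0634] 0.0306
```

View pics/side2.png

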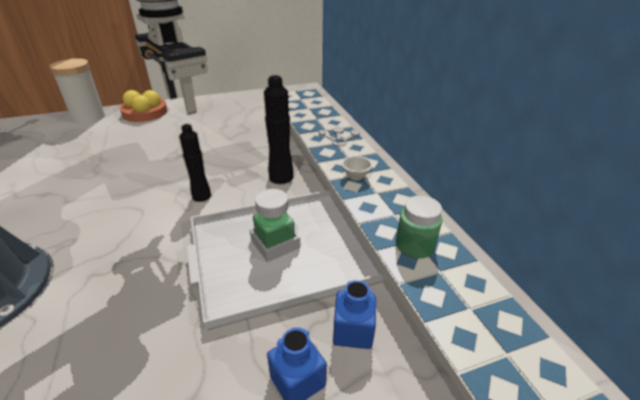

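The side view shows the mill upright and free at about (196,165), the gripper clear above it, and the cap at (271,200). Cap centre is (0.5461, -0.0633) with its top at 0.128 as expected. Next I go above the cap.

```bash
python3 -m creep '1 0.03 0.17 0 0 0 0; 1 0.04 0.22 0 0 0 0; 1 0.04 0.22 0 0 0 0; 1 0.04 0.22 0 0 0 0; 1 0.04 0.22 0 0 0 0; 1 0.04 0.2 0 0 0 0; 1 0.01 0.053 0 0 0 0; 1 0 0 0 0 0 0; 1 0 0 0 0 0 0' >/dev/null; python3 to.py '.5461,-.0633,.286'
```

```text
t 10.32 p [ 0.5451 -0.0626  0.4147] q [-0.2   0.34  1.64  0.    1.16  1.06] yaw 0.315 zax [-0.  0. -1.] w 0.0928 F [0.1 0.1 0.1] M [-0.03  0.02 -0.02] g 0.0
units to go [0.004 0.005 0.644]
```

```bash
python3 -m creep '1 0.004 0.005 0.1 0 0 0; 1 0 0 0.15 0 0 0; 1 0 0 0.15 0 0 0; 1 0 0 0.13 0 0 0; 1 0 0 0.08 0 0 0; 1 0 0 0.035 0 0 0; 1 0 0 0 0 0 0; 1 0 0 0 0 0 0' >/dev/null; python3 to.py '.5461,-.0633,.286'; python3 -m creep '0 0 0 0 0 0 0; 0 0 0 0 0 0 0; 0 0 0 0 0 0 0; 0 0 0 0 0 0 0; 0 0 0 0 0 0 0; 0 0 0 0 0 0 0' >/dev/null; python3 to.py '.5461,-.0633,.286'
```

```text
t 11.32 p [ 0.5468 -0.0642  0.2866] q [-0.2   0.5   1.75  0.    0.89  1.06] yaw 0.314 zax [ 0.001 -0.    -1.   ] w 0.0928 F [-0.3  0.7  0. ] M [ 0.   -0.02 -0.01] g 0.0
units to go [-0.002 -0.005  0.003]
t 12.07 p [ 0.5466 -0.0642  0.2858] q [-0.2   0.5   1.75 -0.    0.89  1.06] yaw 0.314 zax [ 0. -0. -1.] w 0.0595 F [-0.2  0.3  1.2] M [-0.02  0.08 -0.07] g 30.0
units to go [-0.001 -0.005 -0.001]
```

The grip is on the cap: 59.5 mm wide at 30 N. I start turning anticlockwise, which is negative about the tool z axis since that points down.

```bash
python3 -m creep '0 0 0 0 0 0 -0.5; 0 0 0 0 0 0 -0.75; 0 0 0 0 0 0 -0.75; 0 0 0 0 0 0 -0.75; 0 0 0 0 0 0 -0.75; 0 0 0 0 0 0 -0.5; 0 0 0 0 0 0 0' >/dev/null; python3 to.py '.5466,-.0642,.2858'
```

```text
t 12.95 p [ 0.5465 -0.0641  0.2858] q [-0.2   0.5   1.75  0.    0.89  0.5 ] yaw 0.872 zax [-0.  0. -1.] w 0.0589 F [-1.1  2.2  1.5] M [ 0.35  0.08 -0.17] g 30.0
units to go [-0.     0.001  0.   ]
```

```bash
python3 -m creep '0 0 0 0 0 0 -0.5; 0 0 0 0 0 0 -0.75; 0 0 0 0 0 0 -0.75; 0 0 0 0 0 0 -0.75; 0 0 0 0 0 0 -0.75; 0 0 0 0 0 0 -0.75; 0 0 0 0 0 0 -0.5; 0 0 0 0 0 0 -0.2; 0 0 0 0 0 0 0; 0 0 0 0 0 0 0' >/dev/null; python3 to.py '.5466,-.0642,.2858'
```

```text
t 14.2 p [ 0.5465 -0.0642  0.2858] q [-0.2   0.5   1.75  0.    0.89 -0.19] yaw 1.562 zax [-0.  0. -1.] w 0.0593 F [-2.   3.3  3.6] M [ 0.6   0.18 -0.33] g 30.0
units to go [-0.  0.  0.]
```

Turned 1.25 rad. I lift 4 mm to test: jar weight on the wrist would mean the threads are still holding.

```bash
python3 -m creep '0 0 0 -0.01 0 0 0; 0 0 0 -0.01 0 0 0; 0 0 0 0 0 0 0; 0 0 0 0 0 0 0' >/dev/null; python3 to.py '.5466,-.0642,.2858'
```

```text
t 14.7 p [ 0.5466 -0.0643  0.2899] q [-0.2   0.5   1.75 -0.    0.89 -0.19] yaw 1.563 zax [ 0. -0. -1.] w 0.0594 F [-0.1  1.6 -0.6] M [ 0.26  0.01 -0.09] g 30.0
units to go [0.   0.   0.02]
```

Only -0.6 N shows, about the cap's own weight, so the threads are free. I lift to 41 mm in total, which puts the lower edge 25 mm above the mouth.

```bash
python3 -m creep '0 0 0 -0.025 0 0 0; 0 0 0 -0.04 0 0 0; 0 0 0 -0.05 0 0 0; 0 0 0 -0.045 0 0 0; 0 0 0 -0.025 0 0 0; 0 0 0 0 0 0 0; 0 0 0 0 0 0 0; 0 0 0 0 0 0 0' >/dev/null; python3 to.py '.5466,-.0642,.3268'
python3 - <<'E'
from h import *
np.set_printoptions(precision=4,suppress=True)
im,d=eyes.camera("side"); cv2.imwrite("pics/s3.png",cv2.resize(im[130:290,170:400],None,fx=3,fy=3)); W=cloud(d,"side")
for n in ("cap","jar","mill"):
    for r in eyes.landmark_of(n,"side")[:3]: print(n,round(r["score"],2),w(r["position"],"side"))
P=W[(np.hypot(W[...,0]-.4195,W[...,1]-.1677)<.04)&(W[...,2]>.1)]; print("mill top",P.max(0),P.min(0))
P=W[(np.hypot(W[...,0]-.5461,W[...,1]+.0633)<.05)&(W[...,2]>.04)&(W[...,2]<.2)]
print(np.histogram(P[:,2],bins=np.arange(.04,.2,.008)))
E
```

```text
t 15.7 p [ 0.5465 -0.0642  0.3264] q [-0.2   0.45  1.73  0.    0.97 -0.19] yaw 1.563 zax [-0.001  0.    -1.   ] w 0.0592 F [ 0.7  0.1 -0.4] M [-0.08 -0.1   0.02] g 30.0
units to go [ 0.     0.001 -0.002]
cap 0.88 [ 0.5446 -0.0625  0.1437]
jar 0.86 [ 0.5108 -0.3421 -0.0003]
jar 0.66 [ 0.6205 -0.2988  0.0025]
jar 0.62 [ 0.5462 -0.0621  0.0151]
mill 0.92 [0.4223 0.1684 0.0007]
mill 0.92 [ 0.6245  0.1877 -0.0007]
mill top [0.4413 0.1824 0.1898] [0.399  0.1468 0.1001]
(array([266, 127, 126, 126, 177, 334, 123,  56,  73, 131, 119,   0,   9,
       143, 183, 213, 549,  80,  86]), array([0.04 , 0.048, 0.056, 0.064, 0.072, 0.08 , 0.088, 0.096, 0.104,
       0.112, 0.12 , 0.128, 0.136, 0.144, 0.152, 0.16 , 0.168, 0.176,
       0.184, 0.192]))
```

View pics/s3.png

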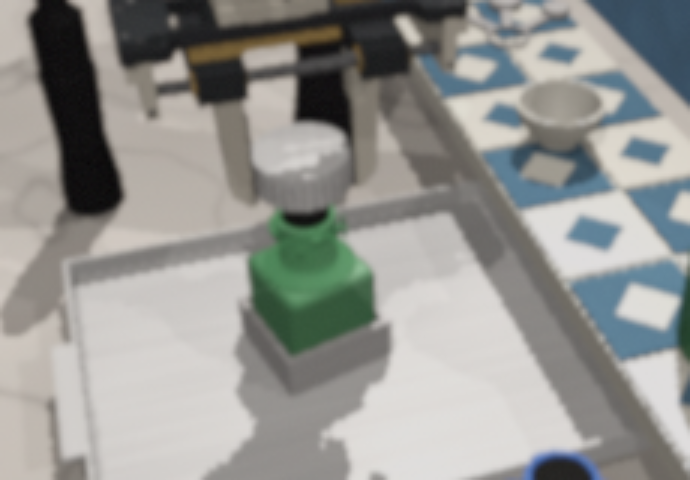

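The crop shows the cap held level between the fingers at about (300,165), with a gap above the open mouth at (305,215). The jar sits in its frame at (310,300), and the mill stands upright at left (85,120). The cap's lower edge is at about 0.145, 25 mm above the mouth at 0.120, so I hand in.

```bash
python3 -c "
from rig import job
print(job.finish_job())"
```

```text
the job is handed in; nothing more can be done
None
```

I handed the job in at about 16 s: the mill stands upright and released on the counter about 26 cm from the jar, and the cap was turned about 1.25 rad and is held level about 25 mm above the mouth of the jar, which is still down in its frame; no verdict came back.

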